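# Set the click-stop of a joiner's stop jig

## Robot

A 6-joint arm with a two-finger parallel gripper is mounted at the origin on the work surface. World frame = base frame: x ahead of the robot, y to its left, z up, the work surface at z = 0. Lengths are in mm, angles in rad, forces in N, time in s.
With the tool pointing down it reaches from about 350 to 975 mm from the base axis. Payload 7.1 kg.
Tool frame: the origin (TCP) lies between the finger pads, 19 mm behind the fingertips; this is the grasp point; x points along the fingers, y is the direction in which the jaws open and shut, and the axes are right-handed (so a half turn about x gives the same grasp; the last joint's range is limited). The gripper opens to 88 mm and grips with 3 to 60 N. Pads are 20 mm wide; open, the fingers measure 115 mm over their backs; the gripper's body (75 mm by 178 mm) begins 61 mm behind the grasp point.
Start: joints at [1.319, 0.423, 1.63, -0, 1.089, -0.019], TCP at [144.158, 608.131, 241.375] pointing down, gripper open.
Joint ranges: [-3, 3], [-0.9, 2.11], [0.09, 2.58], [-1.31, 4.45], [0.11, 2.69], [-2.54, 2.54]. Speed limits (rad/s): [2.39, 2.39, 3.01, 3.14, 3.14, 3.14].

## Interface

Orientations are given as a rotation vector (axis times angle).
In Python, from workcell import ctrl gives the robot as it stands.
- The arm moves only by the tool apply_moves, never from a script. Its argument "increments" is a list of rows, each an object with "gripper": the opening in per cent of the stroke, from 0 (shut) to 100 (fully open); "delta_pos": the shift along the tool's x, y, z in cm, a list of three; "dr": the turn, a rotation vector about the tool's x, y, z in rad, a list of three. In form: [{"gripper": gripper, "delta_pos": [dx, dy, dz], "dr": [ax, ay, az]}, ...]. A call has exactly 5 rows; each row shifts and turns the commanded pose from where the row before left it, along the tool's axes as they then stand; what a row does not reach is not made up. A row lasts 1/12 s, in which the tool goes at most 41.7 mm and 7.16 degrees, less where a joint would pass 70% of its speed; a pose out of reach is approached as far as the arm can. A call with a gripper value outside its range is refused whole. The fingers move at their own pace and stop on an object; the grip force is fixed at half the most. Time passes only in rows, so rows that do not move let the fingers close, or fill a call up. It gives the time, the measured TCP pose, the force and the opening at its end, in the units of the state.
- ctrl.get_obs(): the state, without advancing time (a new reading comes with each control period).
- ctrl.get_image(name): name is "scene" or "top" or "wrist"; returns a dict with "img" (420x560x3 uint8, red, green, blue), "range_z" (420x560 float32, mm along the optical axis (not along the pixel's ray), 0 where there is no reading), "mtx" (3x3 intrinsics, pixels), "rvec" (rotation vector, rad) and "tvec" (3), from world to camera coordinates, as OpenCV has them. Camera axes: x right, y down, z forward; pixel columns grow to the right and rows downward; lengths in mm; the calibration is good to about 2 mm. A picture is of the moment at which its call begins.
- ctrl.close_job(): hands the job in, once; it reports no verdict.
The state is a dict: "t": time; "qpos": joint angles; "qvel": joint speeds; "joint_torque": joint torques, N m; "ee_pos": TCP position; "orientation": TCP orientation; "ft_force": force on the tool from outside, world axes, zero at the start; "moment": the same for the moment, N m; "width": finger opening in mm.
Only numpy, scipy, OpenCV 4.12 (cv2) and the standard library are available. Lean on these libraries where they do the work, as an engineer would, in place of code of your own. Each camera call takes 0.05 s, during which the arm holds its last target. There are 200 camera calls.

## Task

Turn the black click dial of the stop jig clockwise until its brass shoe has pushed the dark wooden blank fully home and presses it gently against the backing pad of the fence, then back the dial off exactly three clicks and let go of it, so that the next blanks drop in with clearance. Last, throw the red lock lever across to its locked side (towards the fence). Move the shoe and blank by the dial alone, never by touching them, press lightly (crushing the blank spoils it), and leave the other things on the bench where they are.

Things in the scene. Friction and masses are not known exactly. Their poses are not given: they have to be found in the camera images.
- jig: Stop jig, fixed: plywood board 18 mm thick, spanning x -130..95, y -185..185 mm of this frame, origin on its underside. +y runs from fence to dial, z up; turned about z by up to 0.25 rad. Green drive housing 80 x 115 mm, top at z 63 mm. In this frame: dial axis at x 0, y 110; lock lever pivot at x -100, y 110 mm.
- dial_grip (a point): Point on the dial's vertical axis, 28 mm above the housing top: the TCP height for gripping. The dial is a round fluted black knob, 42 mm across, 41 mm high, with a skirt 52 mm across and 6 mm high at its foot; white index line on top.
- dial (a joint): Dial angle in rad, growing clockwise seen from above; range -1.3..5. 15 clicks a turn: notches at multiples of 0.4189; let go, it drops into the nearest. Starts in notch 0, 0.419 or 0.838. The detent resists by up to 0.04 N m leaving a notch, 0 half-way, then pulls into the next. Clockwise drives the shoe to the fence, 3 mm a click (7.16 mm/rad, no slip: 10 N at the shoe is 0.07 N m at the dial).
- shoe: Brass shoe, 56 mm wide, 12 mm thick, 26 mm high, on two steel rods from the housing; slides along the jig's y and is sprung stiffly on the rods: once the blank is home its force rises by 14 N per mm (0.1 N per mrad of dial). Origin at the centre of its pressing face, which looks to the jig's -y; at dial 0 it lies at y -34 mm of the jig.
- blank: Dark wooden blank, loose on the board, 60 (x) x 90 (y) x 30 (z) mm, about 140 g, origin at the centre of its underside. Starts 1 to 9 mm off the backing pad. Clearance of the shoe = the shoe's y in this frame minus 45 mm. Home = over 4 N against the pad; over 20 N from the shoe spoils it.
- fence: Aluminium fence fixed on the board, 110 x 28 x 36 mm, two black studs on top. Origin at the foot of its face, which looks to the jig's +y. A brown wooden backing pad (70 mm wide, 26 mm high) stands proud of the face by 4 to 9 mm, differently each time, not measured; it does not yield.
- lock (a joint): Lock lever angle in rad: 0 leaning to the jig's +y (unlocked; starts at 0 to 0.15), 1.0 leaning to the jig's -y, towards the fence (locked; over 0.8 counts). Stays where it is left; about 1 N at the tip moves it.
- lock_tip (a point): Centre of the red ball, 26 mm across, at the end of the lock lever (steel rod 10 mm thick, 80 mm from pivot to ball centre). The pivot axis runs along the jig's x, 40 mm above the bench; the ball's centre is 110 mm above the bench at either end, 120 mm in mid swing. Its foot is 70 mm long in y, 50 mm wide in x.
- offcut: Brown wooden offcut 45 x 30 x 18 mm, loose on the jig's board on the far side of the blank. Leave alone.
- plane: Hand plane, 240 mm long, 60 wide, about 95 high, on the bench at the robot's right. Leave alone.
- mallet: Wooden mallet, 320 mm long, 70 high, at the robot's left. Leave alone.
- chisel: Chisel, 255 mm long, beyond the jig on the left. Leave alone.
- rasp: Round rasp with wooden handle, 330 mm long, beyond the jig on the right. Leave alone.
- rule: Yellow wooden rule, 300 x 28 x 6 mm, at the robot's left. Leave alone.
- glue: Yellow glue bottle, 60 mm across, 170 mm high, at the far left. Leave alone.
Not all that is in view belongs to the job. Of the things like the blank, leave any that is pink or purple; of the rest the smaller one is meant.

How it is judged:
By the outcome, as a careful person would: the job done as asked, in the order asked, and still so for the second after the job is handed in, with the robot touching nothing.
It also fails if it takes over 72 s, if anything falls off the work surface, if the arm or the gripper's body presses on something with over 40 N, if the wrist force passes 120 N, or if a joint passes its speed limit or range.

## Working session

There is one attempt and no reset: what is moved stays moved. The work goes in short steps, Python scripts to look and compute and a tool call to move; the robot and the scene stay as the last step left them, time stands still between calls to the robot, and variables do not carry over. Pictures are saved under pics/ and viewed, about 8 in all and at most 12, crops included, and the job is handed in when it is done.

Besides the shell and the picture viewer there is one more tool, called after "Request:" in YAML: its name, and indented under it one key for each argument. apply_moves: Moves the arm, as the interface text tells. Its arguments: {"type":"object","properties":{"increments":{"type":"array","items":{"type":"object","properties":{"gripper":{"type":"number"},"delta_pos":{"type":"array","items":{"type":"number"}},"dr":{"type":"array","items":{"type":"number"}}}}}},"required":["increments"]}

```bash
mkdir -p pics; ls; cat > h.py <<'E'
import numpy as np, cv2
from workcell import ctrl
def shot(n):
    d=ctrl.get_image(n); d['R']=cv2.Rodrigues(np.array(d['rvec'],float))[0]; d['t']=np.array(d['tvec'],float).ravel(); return d
def save(d,f,crop=None,s=1):
    im=d['img'][:,:,::-1]
    if crop: x0,y0,x1,y1=crop; im=im[y0:y1,x0:x1]
    cv2.imwrite('pics/'+f,cv2.resize(im,None,fx=s,fy=s,interpolation=cv2.INTER_CUBIC))
def ray(d,u,v,z):
    r=d['R'].T@np.linalg.inv(d['mtx'])@np.array([u,v,1.]); c=-d['R'].T@d['t']
    return c+r*(z-c[2])/r[2]
def cloud(d):
    h,w=d['range_z'].shape; u,v=np.meshgrid(np.arange(w),np.arange(h)); Z=d['range_z']
    p=np.stack([u*Z,v*Z,Z],-1)@np.linalg.inv(d['mtx']).T
    return (p-d['t'])@d['R']
def proj(d,P):
    return cv2.projectPoints(np.array(P,float).reshape(-1,3),np.array(d['rvec'],float),d['t'],d['mtx'],None)[0].reshape(-1,2)
E
python3 - <<'E'
from h import *
a=shot('top');b=shot('scene')
cv2.imwrite('pics/a.png',a['img'][:,:,::-1]); cv2.imwrite('pics/b.png',b['img'][:,:,::-1])
np.save('a.npy',a,allow_pickle=True);np.save('b.npy',b,allow_pickle=True)
for d in(a,b): print(-d['R'].T@d['t'],d['mtx'].ravel())
print(ctrl.get_obs())
E
```

```text
pics
[ 190.75275697    2.44443485 1549.41979365] [480.84686672   0.         281.21122876   0.         480.84686672
 210.20050016   0.           0.           1.        ]
[1345.1855722    -5.09538815  838.81007128] [444.84721975   0.         278.5041993    0.         444.84721975
 213.63397027   0.           0.           1.        ]
{'t': 0.1, 'qpos': array([ 1.31900509e+00,  4.23757752e-01,  1.63057519e+00, -3.47440054e-05,
        1.08856553e+00, -1.89670472e-02]), 'qvel': array([-0.00025062, -0.00056808, -0.00206648, -0.00039282,  0.00019971,
        0.00129676]), 'joint_torque': array([-7.51959033e-05, -5.45607805e+01, -2.74325413e+01,  6.45692577e-02,
        1.88226008e-02, -6.32777005e-05]), 'ee_pos': array([144.05606619, 607.71145292, 240.69864477]), 'orientation': array([ 0.18175471,  1.56320328, -0.18379746]), 'ft_force': array([-0.4492418 ,  0.70684955, -0.01658444]), 'moment': array([-0.06687957, -0.01395211, -0.0599691 ]), 'width': 87.91462488134759}
```

View pics/a.png

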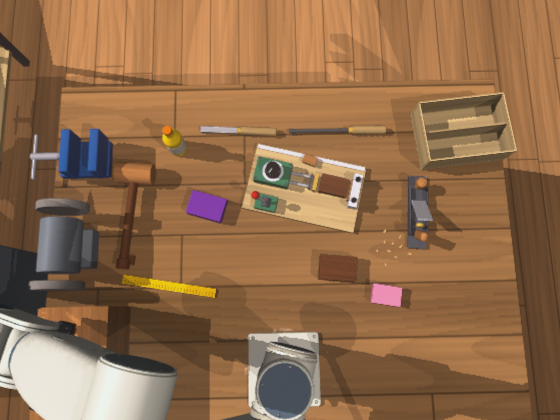

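View pics/b.png

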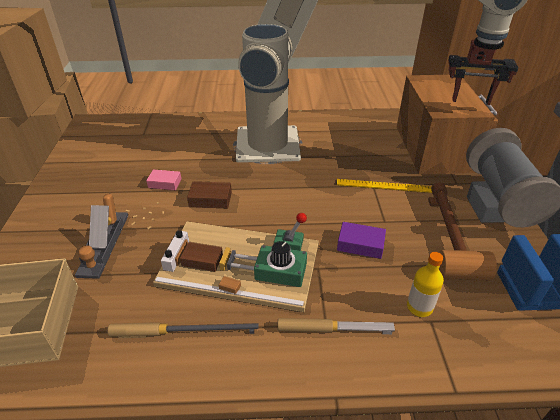

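Top view: the jig board has corners at about (258,146), (365,166), (355,230) and (243,209). The dial is at (273,172), the fence at (355,190) and the red lever ball at (255,195). Blank candidates are the dark one in the jig (332,185), a larger dark one on the bench (338,268), pink (387,295) and purple (207,206). The one in the jig fits, being dark and the smaller of the two.

```bash
python3 - <<'E'
from h import *
a=np.load('a.npy',allow_pickle=True).item();b=np.load('b.npy',allow_pickle=True).item()
for n,d in(('top',a),('scene',b)):
    P=cloud(d); hsv=cv2.cvtColor(d['img'],cv2.COLOR_RGB2HSV).astype(int)
    H,S,V=hsv[...,0],hsv[...,1],hsv[...,2]
    reg=(P[...,0]>450)&(P[...,0]<860)&(P[...,1]>-300)&(P[...,1]<170)&(d['range_z']>0)
    z=P[...,2]
    m=reg&(z>11)&(z<160)
    nn,lab,st,c=cv2.connectedComponentsWithStats(m.astype(np.uint8)); i=1+np.argmax(st[1:,4]); m=lab==i
    r=cv2.minAreaRect(P[m][:,:2].astype(np.float32)); print(n,'board rect',r)
    bm=m&(z>14)&(z<22); print(' board z',np.median(z[bm]))
    g=m&(H>60)&(H<95)&(S>80)&(abs(z-63)<5); print(' green top',g.sum(),np.median(z[g]),cv2.minAreaRect(P[g][:,:2].astype(np.float32)))
    k=m&(z>92)&(z<112)&(V<110)&(S<120);print(' dial',k.sum(),P[k].mean(0),P[k].max(0)-P[k].min(0))
    rd=reg&((H<6)|(H>174))&(S>180)&(z>60)
    print(' red',rd.sum(),np.argwhere(rd).mean(0)[::-1],P[rd].mean(0),P[rd].max(0),P[rd].min(0))
save(a,'c.png',(225,130,385,245),5)
E
```

```text
top board rect ((569.2361450195312, -82.30767822265625), (370.36328125, 227.3638916015625), 75.93108367919922)
 board z 17.980170124411096
 green top 227 62.38743100544449 ((612.9356079101562, 21.407886505126953), (109.236328125, 76.37185668945312), 76.3138198852539)
 dial 142 [609.58284937  20.98910772 102.75448341] [116.97890415  63.80272521  19.29919494]
 red 36 [254.83333333 194.5       ] [522.74847288  75.26863481 124.12940964] [531.28738854  84.26613437 129.89791851] [514.33895093  65.43349599 115.09337354]
scene board rect ((570.737548828125, -79.28179931640625), (371.3021240234375, 231.041259765625), 76.059326171875)
 board z 17.9928750963038
 green top 624 62.644614223042936 ((594.869873046875, -82.70054626464844), (331.9730224609375, 82.23947143554688), 78.272705078125)
 dial 243 [615.04295578  25.01811201 101.81483042] [113.6727046   71.72421693  14.94292099]
 red 78 [301.12820513 217.38461538] [531.42203183  77.04747464 119.84677469] [539.9570742   89.54212842 128.48878539] [519.56887536  66.9967889  107.63402964]
```

View pics/c.png

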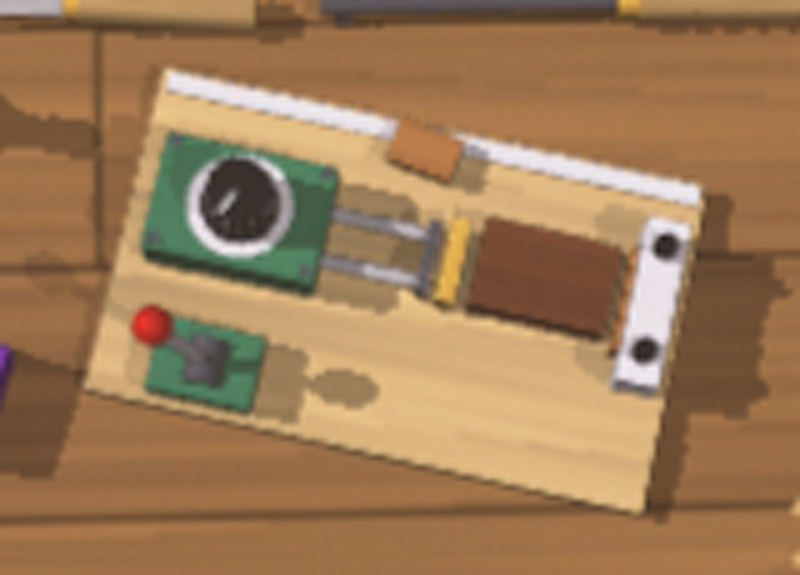

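```bash
cat >> h.py <<'E'
th=np.deg2rad(-13.95)
ex=np.array([np.cos(th),np.sin(th),0]); ey=np.array([-np.sin(th),np.cos(th),0])
O=np.array([569.6,-81.6,0])+17.5*ex
J=lambda x,y,z: O+x*ex+y*ey+np.array([0,0,z])
def tool(goal):
    o=ctrl.get_obs(); R=cv2.Rodrigues(np.array(o['orientation'],float))[0]
    print('tool axes',R.round(3).tolist()); print('delta cm',(R.T@(np.array(goal)-o['ee_pos'])/10).round(3)); return o,R
E
python3 - <<'E'
from h import *
a=np.load('a.npy',allow_pickle=True).item()
print(J(0,110,91),J(-100,110,40),ctrl.get_obs()['t'])
print('dial top',proj(a,J(0,110,104)),proj(a,J(0,110,69)),'studs region',proj(a,J(0,-150,54)))
im=a['img'].astype(int); w=(im.min(2)>170)
ys,xs=np.nonzero(w[150:190,255:295]); print('ring px',cv2.minEnclosingCircle(np.stack([xs+255,ys+150],1).astype(np.float32)))
tool([*J(0,110,0)[:2],241])
E
```

```text
[613.10211998  20.93689852  91.        ] [516.05147263  45.0444046   40.        ] 0.1
dial top [[272.29473685 167.37124733]] [[272.49121063 170.45700926]] studs region [[351.80800408 189.05455847]]
ring px ((278.9259338378906, 164.07408142089844), 19.313589096069336)
tool axes [[-0.0, 0.231, 0.973], [-0.001, 0.973, -0.231], [-1.0, -0.001, 0.0]]
delta cm [ 3.1000e-02 -4.6273e+01  5.9177e+01]
```

Request:
apply_moves:
  increments:
    - {"gripper":100,"delta_pos":[0,-2.3,2.95],"dr":[0,0,0]}
    - {"gripper":100,"delta_pos":[0,-2.3,2.95],"dr":[0,0,0]}
    - {"gripper":100,"delta_pos":[0,-2.3,2.95],"dr":[0,0,0]}
    - {"gripper":100,"delta_pos":[0,-2.3,2.95],"dr":[0,0,0]}
    - {"gripper":100,"delta_pos":[0,-2.3,2.95],"dr":[0,0,0]}

```text
t: 0.52
ee_pos: [261.7, 460.6, 241.1]
orientation: [0.182, 1.563, -0.183]
ft_force: [0.3, 0.2, 0.2]
width: 87.7
```

Request:
apply_moves:
  increments:
    - {"gripper":100,"delta_pos":[0,-2.3,2.95],"dr":[0,0,0]}
    - {"gripper":100,"delta_pos":[0,-2.3,2.95],"dr":[0,0,0]}
    - {"gripper":100,"delta_pos":[0,-2.3,2.95],"dr":[0,0,0]}
    - {"gripper":100,"delta_pos":[0,-2.3,2.95],"dr":[0,0,0]}
    - {"gripper":100,"delta_pos":[0,-2.3,2.95],"dr":[0,0,0]}

```text
t: 0.93
ee_pos: [378.8, 314.6, 241.3]
orientation: [0.182, 1.563, -0.183]
ft_force: [0.7, -0.3, 0.0]
width: 87.8
```

Request:
apply_moves:
  increments:
    - {"gripper":100,"delta_pos":[0,-2.3,2.95],"dr":[0,0,0]}
    - {"gripper":100,"delta_pos":[0,-2.3,2.95],"dr":[0,0,0]}
    - {"gripper":100,"delta_pos":[0,-2.3,2.95],"dr":[0,0,0]}
    - {"gripper":100,"delta_pos":[0,-2.3,2.95],"dr":[0,0,0]}
    - {"gripper":100,"delta_pos":[0,-2.3,2.95],"dr":[0,0,0]}

```text
t: 1.35
ee_pos: [495.8, 168.6, 241.2]
orientation: [0.183, 1.563, -0.183]
ft_force: [0.7, 1.2, -0.9]
width: 87.8
```

Request:
apply_moves:
  increments:
    - {"gripper":100,"delta_pos":[0,-2.3,2.95],"dr":[0,0,0]}
    - {"gripper":100,"delta_pos":[0,-2.3,2.95],"dr":[0,0,0]}
    - {"gripper":100,"delta_pos":[0,-2.3,2.95],"dr":[0,0,0]}
    - {"gripper":100,"delta_pos":[0,-2.3,2.95],"dr":[0,0,0]}
    - {"gripper":100,"delta_pos":[0,0,0],"dr":[0,0,0]}

```text
t: 1.77
ee_pos: [592.2, 49.1, 241.3]
orientation: [0.185, 1.56, -0.186]
ft_force: [-0.8, 0.1, -0.9]
width: 88.0
```

Request:
apply_moves:
  increments:
    - {"gripper":100,"delta_pos":[0,0,0],"dr":[-0.11,0,0]}
    - {"gripper":100,"delta_pos":[0,0,0],"dr":[-0.11,0,0]}
    - {"gripper":100,"delta_pos":[0,0,0],"dr":[-0.11,0,0]}
    - {"gripper":100,"delta_pos":[0,0,0],"dr":[-0.11,0,0]}
    - {"gripper":100,"delta_pos":[0,0,0],"dr":[-0.11,0,0]}

```text
t: 2.18
ee_pos: [588.0, 54.0, 240.9]
orientation: [-0.253, 1.557, 0.254]
ft_force: [1.1, 0.5, -0.6]
width: 87.7
```

```bash
python3 - <<'E'
from h import *
w=shot('wrist'); np.save('w.npy',w,allow_pickle=True); save(w,'w.png')
o,R=tool(J(0,110,170)); print(o['ee_pos'],o['qpos'],o['ft_force'],o['moment'])
P=cloud(w); z=P[...,2]; V=w['img'].max(2); hs=cv2.cvtColor(w['img'],cv2.COLOR_RGB2HSV)
k=(z>101)&(z<108)&(abs(P[...,0]-613)<40)&(abs(P[...,1]-21)<40)
print(k.sum(), P[k].mean(0),cv2.minEnclosingCircle(P[k][:,:2].astype(np.float32)))
g=(hs[...,0]>60)&(hs[...,0]<95)&(hs[...,1]>80)&(abs(z-63)<4)&(abs(P[...,0]-613)<80)
print(g.sum(),cv2.minAreaRect(P[g][:,:2].astype(np.float32)))
E
```

```text
tool axes [[-0.001, -0.323, 0.946], [0.0, 0.946, 0.323], [-1.0, 0.0, -0.001]]
delta cm [ 7.095 -3.944  1.305]
[588.07286239  54.03842199 240.9731831 ] [ 7.14413027e-02  3.73832809e-01  1.70783921e+00  9.29966174e-05
  1.06095067e+00 -1.82861124e+00] [ 0.6869223  -0.09994944  0.01736296] [ 0.08201699 -0.00845446  0.02379257]
2148 [613.38950774  21.59534836 103.6173436 ] ((613.7393188476562, 21.674230575561523), 22.31688117980957)
1707 ((614.0324096679688, 21.94666290283203), (113.30608367919922, 77.73328399658203), 76.11328887939453)
```

View pics/w.png

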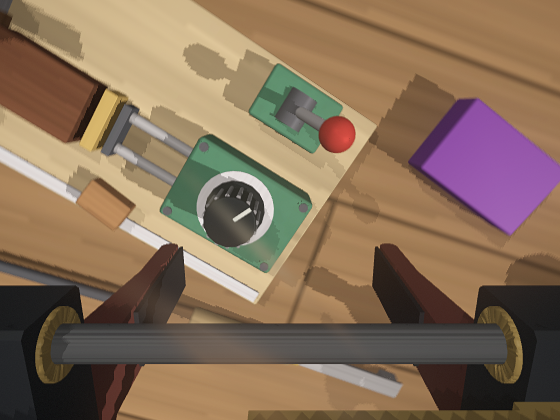

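The wrist view shows the dial top at (233,218) with its index pointing up-right, the red ball at (337,134), the shoe at (105,120) and the blank at the left edge. The measured dial centre is (613.4, 21.4), 22 mm in radius, and agrees with the board-derived axis. I'm descending onto it.

Request:
apply_moves:
  increments:
    - {"gripper":100,"delta_pos":[0,-1.3,0.45],"dr":[0,0,0]}
    - {"gripper":100,"delta_pos":[2,-1.3,0.45],"dr":[0,0,0]}
    - {"gripper":100,"delta_pos":[3,-1.3,0.44],"dr":[0,0,0]}
    - {"gripper":100,"delta_pos":[2,0,0],"dr":[0,0,0]}
    - {"gripper":100,"delta_pos":[0,0,0],"dr":[0,0,0]}

```text
t: 2.65
ee_pos: [611.4, 19.7, 167.0]
orientation: [-0.245, 1.564, 0.246]
ft_force: [-1.2, -0.4, -0.2]
width: 87.6
```

```bash
python3 - <<'E'
from h import *
o,R=tool([613.4,21.4,91]); print(o['ee_pos'],o['qpos'],o['joint_torque'][5],o['moment'])
M=np.stack([ex,ey],1)[:, :]
for n in 'ab':
    pass
for f in('w.npy','a.npy','b.npy'):
    d=np.load(f,allow_pickle=True).item(); P=cloud(d); h=cv2.cvtColor(d['img'],cv2.COLOR_RGB2HSV).astype(int)
    q=np.stack([(P-O)@ex,(P-O)@ey,P[...,2]],-1); ok=(d['range_z']>0)&(abs(q[...,0])<45)
    H,S,V=h[...,0],h[...,1],h[...,2]
    sh=ok&(q[...,1]>-60)&(q[...,1]<0)&(abs(q[...,2]-44)<2.5)&(S>90)&(H>15)&(H<35)
    bl=ok&(q[...,1]>-170)&(q[...,1]<-25)&(abs(q[...,2]-48)<2)&(H<15)&(V<130)
    for nm,m in(('shoe',sh),('blank',bl)):
        if m.sum()>3: y=q[m]; print(f,nm,m.sum(),'z',np.median(y[:,2]).round(1),'x',np.percentile(y[:,0],[1,99]).round(1),'y',np.percentile(y[:,1],[0,2,10,90,98,100]).round(1))
E
```

```text
tool axes [[-0.007, -0.308, 0.951], [-0.0, 0.951, 0.308], [-1.0, 0.002, -0.007]]
delta cm [7.6   0.088 0.292]
[611.43723591  19.67944816 167.01749183] [ 1.27643626e-02  4.97313781e-01  1.70648527e+00 -1.12587486e-04
  9.45024995e-01 -1.87069954e+00] -0.05707071628421545 [0.05485106 0.0720515  0.0139109 ]
w.npy shoe 505 z 45.9 x [-27.2  28.4] y [-36.4 -35.8 -34.4 -23.9 -18.4 -16.2]
w.npy blank 6171 z 47.7 x [-25.4  32.7] y [-129.9 -122.  -112.1  -52.7  -46.3  -44.3]
a.npy shoe 33 z 45.2 x [-28.2  26.7] y [-36.8 -36.6 -36.  -27.  -26.3 -25.9]
a.npy blank 234 z 47.9 x [-26.8  30.3] y [-136.5 -134.4 -127.3  -57.7  -49.6  -47.2]
b.npy shoe 52 z 45.3 x [-27.   29.4] y [-34.2 -33.8 -32.9 -22.2 -21.2  -7.6]
b.npy blank 504 z 47.8 x [-23.1  35. ] y [-142.9 -131.  -124.2  -51.5  -44.4  -43. ]
```

Request:
apply_moves:
  increments:
    - {"gripper":100,"delta_pos":[2,0,0],"dr":[0,0,0]}
    - {"gripper":100,"delta_pos":[2,0,0],"dr":[0,0,0]}
    - {"gripper":100,"delta_pos":[0,0,0],"dr":[0,0,0]}
    - {"gripper":100,"delta_pos":[0,0,0],"dr":[0,0,0]}
    - {"gripper":100,"delta_pos":[0,0,0],"dr":[0,0,0]}

```text
t: 3.07
ee_pos: [614.5, 20.8, 132.8]
orientation: [-0.248, 1.555, 0.248]
ft_force: [-0.2, 0.6, 0.4]
width: 88.1
```

```bash
python3 - <<'E'
from h import *
o,R=tool([613.4,21.4,91]); print(o['ee_pos'],o['qpos'],o['joint_torque'][5],o['moment'])
E
```

```text
tool axes [[0.002, -0.311, 0.95], [0.0, 0.95, 0.311], [-1.0, -0.0, 0.001]]
delta cm [ 4.184  0.097 -0.088]
[614.47582103  20.75539689 132.84388062] [ 1.44124515e-02  5.44551792e-01  1.72192134e+00 -1.14555798e-05
  8.73549087e-01 -1.87266326e+00] 0.016668339958414435 [-0.01671938  0.03479466  0.01639874]
```

Request:
apply_moves:
  increments:
    - {"gripper":100,"delta_pos":[1.5,0.1,-0.1],"dr":[0,0,0]}
    - {"gripper":100,"delta_pos":[1.5,0,0],"dr":[0,0,0]}
    - {"gripper":100,"delta_pos":[1.2,0,0],"dr":[0,0,0]}
    - {"gripper":100,"delta_pos":[0,0,0],"dr":[0,0,0]}
    - {"gripper":100,"delta_pos":[0,0,0],"dr":[0,0,0]}

```text
t: 3.48
ee_pos: [612.5, 21.4, 89.8]
orientation: [-0.249, 1.557, 0.249]
ft_force: [-0.2, 0.3, -0.2]
width: 87.7
```

Request:
apply_moves:
  increments:
    - {"gripper":100,"delta_pos":[0,0,0],"dr":[0,0,0]}
    - {"gripper":80,"delta_pos":[0,0,0],"dr":[0,0,0]}
    - {"gripper":60,"delta_pos":[0,0,0],"dr":[0,0,0]}
    - {"gripper":56,"delta_pos":[0,0,0],"dr":[0,0,0]}
    - {"gripper":56,"delta_pos":[0,0,0],"dr":[0,0,0]}

```text
t: 3.9
ee_pos: [612.6, 21.4, 89.8]
orientation: [-0.249, 1.556, 0.249]
ft_force: [-0.6, -0.2, 0.1]
width: 64.9
```

```bash
python3 - <<'E'
from h import *
o,R=tool([613.4,21.4,91]); print(o['ee_pos'],o['qpos'],o['joint_torque'][5],o['ft_force'],o['moment'],o['width'])
w=shot('wrist'); save(w,'w2.png'); P=cloud(w); z=P[...,2]
k=(z>101)&(z<108)&(abs(P[...,0]-613)<30)&(abs(P[...,1]-21)<30)
if k.sum()>20: print(k.sum(), P[k].mean(0),cv2.minEnclosingCircle(P[k][:,:2].astype(np.float32)))
E
```

```text
tool axes [[0.001, -0.312, 0.95], [-0.0, 0.95, 0.312], [-1.0, -0.0, 0.001]]
delta cm [-0.12  -0.023  0.078]
[612.58580026  21.37187165  89.79859746] [ 1.54641485e-02  6.05441726e-01  1.74037828e+00 -1.64833417e-05
  7.95143168e-01 -1.87251275e+00] 0.0005546586908167228 [-0.56504624 -0.17612203  0.1337718 ] [ 0.03898     0.07441126 -0.03464842] 64.94429510460212
6438 [608.10699347  20.36052686 103.62038683] ((610.3277587890625, 21.74038314819336), 35.563385009765625)
```

Request:
apply_moves:
  increments:
    - {"gripper":45,"delta_pos":[-0.1,0,0.08],"dr":[0,0,0]}
    - {"gripper":30,"delta_pos":[0,0,0],"dr":[0,0,0]}
    - {"gripper":30,"delta_pos":[0,0,0],"dr":[0,0,0]}
    - {"gripper":30,"delta_pos":[0,0,0],"dr":[0,0,0]}
    - {"gripper":30,"delta_pos":[0,0,0],"dr":[0,0,0]}

```text
t: 4.37
ee_pos: [613.2, 21.8, 90.5]
orientation: [-0.249, 1.556, 0.249]
ft_force: [-1.0, -0.0, 1.6]
width: 41.2
```

```bash
cat >> h.py <<'E'
def st(n=0):
    for i in range(n+1):
        o=ctrl.get_obs(); R=cv2.Rodrigues(np.array(o['orientation'],float))[0]
        yaw=-np.arctan2(R[1,1],R[0,1])   # clockwise seen from above
        print('t%.2f'%o['t'],'p',o['ee_pos'].round(1),'cw %.4f'%yaw,'q6-q1 %.4f'%(o['qpos'][5]-o['qpos'][0]),'tau6 %.4f'%o['joint_torque'][5],'qv6 %.3f'%o['qvel'][5],'F',np.round(o['ft_force'],1),'M',np.round(o['moment'],3),'w%.1f'%o['width'])
        if i<n: ctrl.get_image('top')
E
python3 -c "from h import *; st(3)"
```

```text
t4.37 p [613.2  21.8  90.5] cw -1.8880 q6-q1 -1.8882 tau6 -0.0137 qv6 -0.001 F [-1.  -0.   1.6] M [ 0.334  0.059 -0.02 ] w41.2
t4.42 p [613.2  21.8  90.5] cw -1.8879 q6-q1 -1.8881 tau6 -0.0128 qv6 0.000 F [-1.   1.8  1.4] M [ 0.281  0.013 -0.042] w41.4
t4.47 p [613.2  21.8  90.5] cw -1.8880 q6-q1 -1.8881 tau6 -0.0116 qv6 -0.000 F [0.9 0.8 2.5] M [0.239 0.067 0.009] w41.7
t4.52 p [613.2  21.8  90.5] cw -1.8880 q6-q1 -1.8881 tau6 -0.0101 qv6 0.000 F [-0.2  2.2  2.2] M [0.279 0.034 0.006] w41.6
```

Request:
apply_moves:
  increments:
    - {"gripper":30,"delta_pos":[0,0,0],"dr":[0.1,0,0]}
    - {"gripper":30,"delta_pos":[0,0,0],"dr":[0.1,0,0]}
    - {"gripper":30,"delta_pos":[0,0,0],"dr":[0.11,0,0]}
    - {"gripper":30,"delta_pos":[0,0,0],"dr":[0.11,0,0]}
    - {"gripper":30,"delta_pos":[0,0,0],"dr":[0,0,0]}

```text
t: 4.93
ee_pos: [613.1, 22.4, 90.5]
orientation: [0.086, 1.569, -0.085]
ft_force: [-0.0, 5.7, 2.2]
width: 41.5
```

```bash
python3 -c "from h import *; st(2)"
```

```text
t4.93 p [613.1  22.4  90.5] cw -1.4620 q6-q1 -1.4630 tau6 1.4575 qv6 -0.151 F [-0.   5.7  2.2] M [ 0.879  0.063 -0.076] w41.5
t4.98 p [613.1  22.5  90.5] cw -1.4664 q6-q1 -1.4674 tau6 0.5739 qv6 -0.041 F [-0.5  4.9  3.2] M [ 0.961  0.051 -0.003] w41.5
t5.03 p [613.1  22.5  90.5] cw -1.4675 q6-q1 -1.4685 tau6 0.1354 qv6 -0.007 F [-0.1  4.6  2.6] M [0.845 0.053 0.034] w41.5
```

Request:
apply_moves:
  increments:
    - {"gripper":30,"delta_pos":[0,0,0],"dr":[0.1,0,0]}
    - {"gripper":30,"delta_pos":[0,0,0],"dr":[0.1,0,0]}
    - {"gripper":30,"delta_pos":[0,0,0],"dr":[0.11,0,0]}
    - {"gripper":30,"delta_pos":[0,0,0],"dr":[0.11,0,0]}
    - {"gripper":30,"delta_pos":[0,0,0],"dr":[0,0,0]}

```text
t: 5.45
ee_pos: [613.4, 23.1, 90.5]
orientation: [0.416, 1.531, -0.413]
ft_force: [0.6, 7.9, 0.5]
width: 41.3
```

```bash
python3 - <<'E'
from h import *
st(2)
d=shot('top');np.save('a2.npy',d,allow_pickle=True); d2=shot('scene');np.save('b2.npy',d2,allow_pickle=True);save(d2,'s2.png',(140,210,330,320),4)
for d in(d,d2):
    P=cloud(d); h=cv2.cvtColor(d['img'],cv2.COLOR_RGB2HSV).astype(int)
    q=np.stack([(P-O)@ex,(P-O)@ey,P[...,2]],-1); ok=(d['range_z']>0)&(abs(q[...,0])<45)
    H,S,V=h[...,0],h[...,1],h[...,2]
    sh=ok&(q[...,1]>-70)&(q[...,1]<0)&(abs(q[...,2]-44)<2.5)&(S>90)&(H>15)&(H<35)
    bl=ok&(q[...,1]>-170)&(q[...,1]<-25)&(abs(q[...,2]-48)<2)&(H<15)&(V<130)
    for nm,m in(('shoe',sh),('blank',bl)):
        if m.sum()>3: y=q[m]; print(nm,m.sum(),'z',np.median(y[:,2]).round(1),'x',np.percentile(y[:,0],[1,99]).round(1),'y',np.percentile(y[:,1],[0,2,10,90,98,100]).round(1))
E
```

```text
t5.45 p [613.4  23.1  90.5] cw -1.0418 q6-q1 -1.0437 tau6 1.4678 qv6 -0.149 F [0.6 7.9 0.5] M [ 1.482 -0.071  0.002] w41.3
t5.50 p [613.4  23.1  90.5] cw -1.0462 q6-q1 -1.0481 tau6 0.5846 qv6 -0.043 F [0.  8.1 1.1] M [ 1.427 -0.098  0.03 ] w41.3
t5.55 p [613.4  23.1  90.5] cw -1.0473 q6-q1 -1.0492 tau6 0.1464 qv6 -0.010 F [0.2 9.1 1.2] M [ 1.429e+00 -2.400e-02  1.000e-03] w41.7
shoe 20 z 44.6 x [-27.   24.2] y [-42.4 -41.9 -40.6 -32.2 -31.9 -31.8]
blank 224 z 48.0 x [-26.8  31.5] y [-149.2 -147.2 -132.3  -55.9  -48.8  -47. ]
shoe 54 z 45.2 x [-26.7  30.1] y [-40.3 -40.1 -39.2 -27.9 -27.2 -21.9]
blank 521 z 47.7 x [-23.8  35.2] y [-145.8 -142.8 -126.7  -51.4  -44.2  -42.8]
```

View pics/s2.png

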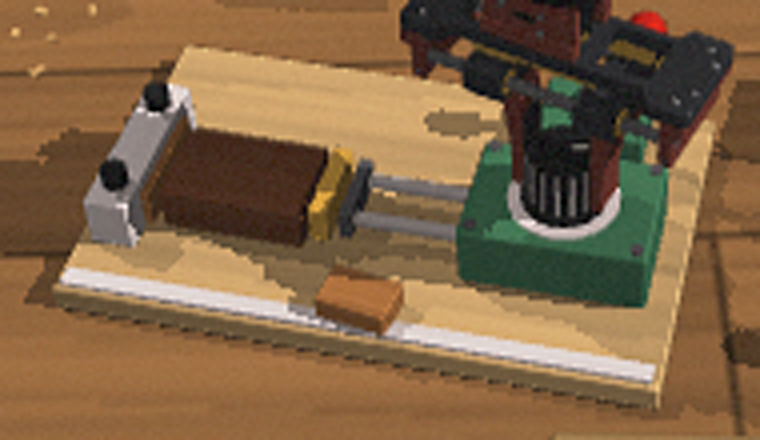

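```bash
python3 - <<'E'
from h import *
for f in('a2.npy','b2.npy'):
    d=np.load(f,allow_pickle=True).item()
    for x0,x1 in((-22,-5),(5,25)):
        print(f,x0)
        ys=np.arange(-160,-28,2.)
        r=[]
        for y in ys:
            uv=proj(d,[J(x,y,47) for x in np.linspace(x0,x1,12)]).astype(np.float32)
            r.append(cv2.remap(d['img'],uv[None,:,0],uv[None,:,1],cv2.INTER_LINEAR)[0].mean(0))
        print(' '.join('%d:%d/%d/%d'%(y,*c) for y,c in zip(ys,r) if y<-125 or y>-56))
E
```

```text
a2.npy -22
-160:151/144/148 -158:152/144/148 -156:152/144/148 -154:153/145/149 -152:153/144/149 -150:138/129/131 -148:117/103/99 -146:104/81/67 -144:99/70/49 -142:92/65/44 -140:95/73/51 -138:101/80/57 -136:97/75/53 -134:89/65/46 -132:82/56/41 -130:79/54/39 -128:79/54/40 -126:79/54/40 -54:80/57/44 -52:80/57/44 -50:80/57/44 -48:79/58/45 -46:87/68/51 -44:110/88/59 -42:138/110/63 -40:152/120/63 -38:157/122/62 -36:161/125/63 -34:164/128/65 -32:152/120/66 -30:139/112/70
a2.npy 5
-160:155/147/152 -158:154/146/151 -156:154/146/151 -154:154/146/151 -152:153/145/149 -150:140/131/134 -148:118/103/100 -146:106/82/69 -144:100/71/49 -142:91/64/43 -140:91/68/47 -138:96/75/53 -136:93/70/51 -134:87/62/45 -132:83/56/40 -130:81/54/39 -128:81/54/39 -126:81/54/39 -54:82/57/43 -52:82/57/42 -50:82/57/43 -48:81/58/44 -46:88/68/50 -44:117/93/59 -42:157/124/66 -40:179/139/69 -38:188/145/70 -36:190/146/70 -34:182/140/69 -32:159/123/65 -30:135/107/66
b2.npy -22
-160:145/134/132 -158:144/132/130 -156:145/133/131 -154:145/135/132 -152:147/136/134 -150:138/128/126 -148:103/97/95 -146:81/74/72 -144:84/66/53 -142:88/59/35 -140:88/58/33 -138:75/51/31 -136:65/45/27 -134:64/43/27 -132:69/44/33 -130:72/46/35 -128:68/42/30 -126:67/42/30 -54:67/42/27 -52:67/42/27 -50:68/42/30 -48:68/42/30 -46:68/43/28 -44:54/34/24 -42:57/40/29 -40:101/75/42 -38:136/102/47 -36:141/105/46 -34:148/110/47 -32:152/114/47 -30:159/119/51
b2.npy 5
-160:98/90/89 -158:119/110/108 -156:141/130/128 -154:145/134/132 -152:147/135/133 -150:141/130/128 -148:104/98/97 -146:81/75/74 -144:83/66/56 -142:87/59/38 -140:91/60/34 -138:77/51/30 -136:64/43/28 -134:66/44/28 -132:69/43/28 -130:72/44/29 -128:73/45/32 -126:72/44/31 -54:72/43/28 -52:72/44/29 -50:72/44/29 -48:73/44/29 -46:69/42/26 -44:55/34/22 -42:46/30/24 -40:87/63/33 -38:168/125/51 -36:190/141/57 -34:191/142/57 -32:183/137/56 -30:156/117/49
```

Request:
apply_moves:
  increments:
    - {"gripper":30,"delta_pos":[0,0.13,-0.08],"dr":[0.1,0,0]}
    - {"gripper":30,"delta_pos":[0,0,0],"dr":[0.1,0,0]}
    - {"gripper":30,"delta_pos":[0,0,0],"dr":[0.11,0,0]}
    - {"gripper":30,"delta_pos":[0,0,0],"dr":[0.11,0,0]}
    - {"gripper":30,"delta_pos":[0,0,0],"dr":[0,0,0]}

```text
t: 6.07
ee_pos: [613.8, 23.7, 90.5]
orientation: [0.74, 1.44, -0.737]
ft_force: [2.4, 5.4, -1.5]
width: 41.5
```

```bash
python3 -c "from h import *; st(5)"
```

```text
t6.07 p [613.8  23.7  90.5] cw -0.6236 q6-q1 -0.6243 tau6 1.5826 qv6 -0.184 F [ 2.4  5.4 -1.5] M [ 0.758 -0.413 -0.003] w41.5
t6.12 p [613.8  23.7  90.5] cw -0.6292 q6-q1 -0.6299 tau6 0.7204 qv6 -0.053 F [2.8 4.9 0. ] M [ 0.766 -0.449  0.026] w41.5
t6.17 p [613.8  23.8  90.5] cw -0.6306 q6-q1 -0.6314 tau6 0.1769 qv6 -0.011 F [2.6 4.9 0.3] M [ 0.749 -0.424 -0.04 ] w41.9
t6.22 p [613.9  23.7  90.5] cw -0.6309 q6-q1 -0.6317 tau6 0.0293 qv6 -0.003 F [1.9 4.1 0.3] M [ 0.794 -0.463  0.038] w41.6
t6.27 p [613.8  23.8  90.5] cw -0.6310 q6-q1 -0.6317 tau6 -0.0034 qv6 -0.001 F [2.3 5.4 0.1] M [ 0.769 -0.48   0.001] w41.4
t6.32 p [613.8  23.8  90.5] cw -0.6310 q6-q1 -0.6317 tau6 -0.0099 qv6 0.000 F [ 3.3  4.3 -0.1] M [ 0.778 -0.422  0.012] w41.9
```

Request:
apply_moves:
  increments:
    - {"gripper":30,"delta_pos":[0,0,0],"dr":[0.1,0,0]}
    - {"gripper":30,"delta_pos":[0,0,0],"dr":[0.1,0,0]}
    - {"gripper":30,"delta_pos":[0,0,0],"dr":[0.1,0,0]}
    - {"gripper":30,"delta_pos":[0,0,0],"dr":[0,0,0]}
    - {"gripper":30,"delta_pos":[0,0,0],"dr":[0,0,0]}

```text
t: 6.73
ee_pos: [614.3, 24.0, 90.5]
orientation: [0.964, 1.346, -0.96]
ft_force: [3.3, 6.4, -1.9]
width: 41.8
```

```bash
python3 -c "from h import *; st(5)"
```

```text
t6.73 p [614.3  24.   90.5] cw -0.3304 q6-q1 -0.3314 tau6 0.1707 qv6 -0.014 F [ 3.3  6.4 -1.9] M [ 0.933 -0.653 -0.108] w41.8
t6.78 p [614.3  24.   90.5] cw -0.3308 q6-q1 -0.3318 tau6 0.0075 qv6 -0.003 F [ 2.3  6.2 -0.7] M [ 0.933 -0.633 -0.121] w41.6
t6.83 p [614.3  24.   90.5] cw -0.3310 q6-q1 -0.3319 tau6 -0.0301 qv6 -0.001 F [ 4.2  6.5 -2.2] M [ 0.986 -0.687 -0.042] w41.4
t6.88 p [614.3  23.9  90.6] cw -0.3309 q6-q1 -0.3319 tau6 -0.0380 qv6 0.000 F [ 3.9  6.  -2.2] M [ 0.981 -0.688 -0.072] w41.6
t6.93 p [614.3  24.   90.5] cw -0.3309 q6-q1 -0.3319 tau6 -0.0396 qv6 0.001 F [ 4.1  6.1 -1.9] M [ 0.923 -0.695 -0.027] w41.7
t6.98 p [614.3  24.   90.5] cw -0.3309 q6-q1 -0.3319 tau6 -0.0399 qv6 0.001 F [ 4.3  6.4 -2. ] M [ 0.998 -0.619  0.011] w41.6
```

Request:
apply_moves:
  increments:
    - {"gripper":30,"delta_pos":[0,0.15,-0.03],"dr":[0.06,0,0]}
    - {"gripper":30,"delta_pos":[0,0,0],"dr":[0.06,0,0]}
    - {"gripper":30,"delta_pos":[0,0,0],"dr":[0,0,0]}
    - {"gripper":30,"delta_pos":[0,0,0],"dr":[0,0,0]}
    - {"gripper":30,"delta_pos":[0,0,0],"dr":[0,0,0]}

```text
t: 7.4
ee_pos: [614.6, 24.1, 90.5]
orientation: [1.053, 1.301, -1.052]
ft_force: [1.3, 3.6, 2.1]
width: 41.5
```

```bash
cat >> h.py <<'E'
def q(n=2):
    for i in range(n): ctrl.get_image('top')
    o=ctrl.get_obs(); R=cv2.Rodrigues(np.array(o['orientation'],float))[0]
    r=1.888-np.arctan2(R[1,1],R[0,1]); t=o['joint_torque'][5]; det=0.04*np.sin(2*np.pi*r/0.4189)
    print('t%.2f rel %.4f clicks %.3f tau6 %.4f minus detent,base %.4f -> N %.1f'%(o['t'],r,r/.4189,t,t+.01-det,(t+.01-det)/.00716),'F',np.round(o['ft_force'],1))
E
python3 -c "from h import *; q(3)"
```

```text
t7.55 rel 1.6787 clicks 4.007 tau6 -0.0187 minus detent,base -0.0105 -> N -1.5 F [0.9 3.8 2.2]
```

Request:
apply_moves:
  increments:
    - {"gripper":30,"delta_pos":[0,0,0],"dr":[0.05,0,0]}
    - {"gripper":30,"delta_pos":[0,0,0],"dr":[0.05,0,0]}
    - {"gripper":30,"delta_pos":[0,0,0],"dr":[0,0,0]}
    - {"gripper":30,"delta_pos":[0,0,0],"dr":[0,0,0]}
    - {"gripper":30,"delta_pos":[0,0,0],"dr":[0,0,0]}

```text
t: 7.97
ee_pos: [614.7, 24.1, 90.5]
orientation: [1.128, 1.259, -1.127]
ft_force: [1.5, 5.1, 2.3]
width: 41.5
```

```bash
python3 -c "from h import *; q(3)"
```

```text
t8.12 rel 1.7786 clicks 4.246 tau6 0.0124 minus detent,base -0.0176 -> N -2.5 F [0.9 4.7 1.4]
```

Request:
apply_moves:
  increments:
    - {"gripper":30,"delta_pos":[0,0,0],"dr":[0.05,0,0]}
    - {"gripper":30,"delta_pos":[0,0,0],"dr":[0.05,0,0]}
    - {"gripper":30,"delta_pos":[0,0,0],"dr":[0,0,0]}
    - {"gripper":30,"delta_pos":[0,0,0],"dr":[0,0,0]}
    - {"gripper":30,"delta_pos":[0,0,0],"dr":[0,0,0]}

```text
t: 8.53
ee_pos: [614.9, 24.1, 90.5]
orientation: [1.203, 1.213, -1.201]
ft_force: [2.9, 4.4, 0.9]
width: 41.4
```

```bash
python3 -c "from h import *; q(3)"
```

```text
t8.68 rel 1.8786 clicks 4.485 tau6 0.0210 minus detent,base 0.0271 -> N 3.8 F [4.2 4.9 1.6]
```

Request:
apply_moves:
  increments:
    - {"gripper":30,"delta_pos":[0,0,0],"dr":[0.03,0,0]}
    - {"gripper":30,"delta_pos":[0,0,0],"dr":[0,0,0]}
    - {"gripper":30,"delta_pos":[0,0,0],"dr":[0,0,0]}
    - {"gripper":30,"delta_pos":[0,0,0],"dr":[0,0,0]}
    - {"gripper":30,"delta_pos":[0,0,0],"dr":[0,0,0]}

```text
t: 9.1
ee_pos: [615.0, 24.1, 90.5]
orientation: [1.225, 1.199, -1.223]
ft_force: [3.5, 5.1, 0.8]
width: 41.4
```

```bash
python3 -c "from h import *; q(3)"
```

```text
t9.25 rel 1.9086 clicks 4.556 tau6 0.0121 minus detent,base 0.0359 -> N 5.0 F [2.2 4.1 1.4]
```

Request:
apply_moves:
  increments:
    - {"gripper":30,"delta_pos":[0,0,0],"dr":[0.03,0,0]}
    - {"gripper":30,"delta_pos":[0,0,0],"dr":[0,0,0]}
    - {"gripper":30,"delta_pos":[0,0,0],"dr":[0,0,0]}
    - {"gripper":30,"delta_pos":[0,0,0],"dr":[0,0,0]}
    - {"gripper":30,"delta_pos":[0,0,0],"dr":[0,0,0]}

```text
t: 9.67
ee_pos: [615.0, 24.1, 90.5]
orientation: [1.247, 1.184, -1.245]
ft_force: [3.2, 4.2, 0.7]
width: 41.5
```

```bash
python3 - <<'E'
from h import *
q(2)
for n in('top','scene'):
    d=shot(n)
    if n=='scene': save(d,'s3.png',(140,210,330,320),4)
    for x0,x1 in((-22,-5),(5,25)):
        ys=np.arange(-152,-36,2.); r=[]
        for y in ys:
            uv=proj(d,[J(x,y,47) for x in np.linspace(x0,x1,12)]).astype(np.float32)
            r.append(cv2.remap(d['img'],uv[None,:,0],uv[None,:,1],cv2.INTER_LINEAR)[0].mean(0))
        print(n,x0,' '.join('%d:%d/%d/%d'%(y,*c) for y,c in zip(ys,r) if y<-130 or y>-56))
E
```

```text
t9.77 rel 1.9387 clicks 4.628 tau6 -0.0381 minus detent,base 0.0007 -> N 0.1 F [4.1 4.1 0.6]
top -22 -152:168/159/165 -150:157/148/151 -148:132/119/117 -146:112/90/78 -144:103/74/53 -142:90/63/42 -140:82/56/39 -138:78/53/38 -136:77/52/38 -134:78/52/38 -132:77/52/38 -54:79/56/43 -52:85/63/44 -50:110/84/49 -48:135/103/55 -46:145/112/57 -44:149/115/59 -42:150/117/60 -40:143/113/62 -38:132/106/67
top 5 -152:153/145/150 -150:140/131/134 -148:118/103/100 -146:105/82/68 -144:99/70/48 -142:89/61/41 -140:83/56/39 -138:80/53/38 -136:79/53/38 -134:80/53/38 -132:80/53/38 -54:82/57/42 -52:90/65/44 -50:115/87/49 -48:137/105/54 -46:146/112/57 -44:150/116/58 -42:151/116/59 -40:138/108/59 -38:124/99/62
scene -22 -152:144/134/132 -150:136/126/123 -148:102/95/94 -146:81/73/72 -144:83/65/53 -142:90/60/36 -140:89/58/34 -138:77/50/30 -136:70/44/29 -134:69/43/30 -132:67/42/28 -54:67/41/27 -52:65/41/28 -50:62/38/29 -48:79/55/31 -46:127/94/41 -44:138/103/45 -42:137/102/44 -40:138/102/43 -38:135/100/41
scene 5 -152:146/135/133 -150:140/129/127 -148:103/96/96 -146:79/74/73 -144:82/66/56 -142:88/61/39 -140:92/62/36 -138:78/51/31 -136:67/41/28 -134:70/42/29 -132:70/41/27 -54:72/44/31 -52:71/44/31 -50:65/40/27 -48:79/55/29 -46:128/95/41 -44:140/105/44 -42:138/103/44 -40:138/104/46 -38:137/103/44
```

View pics/s3.png

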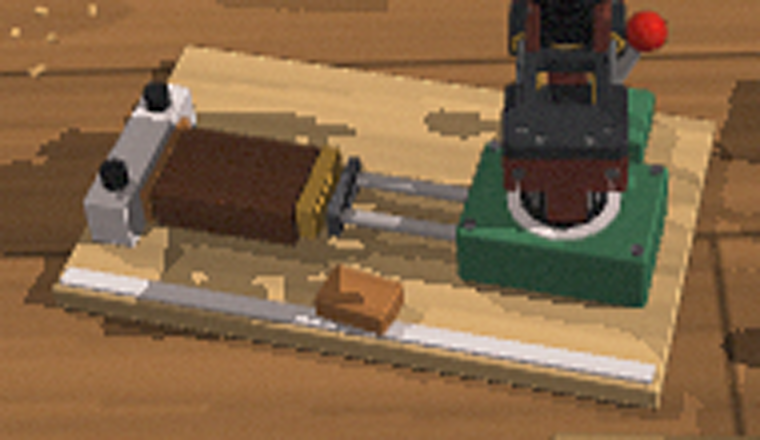

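Request:
apply_moves:
  increments:
    - {"gripper":30,"delta_pos":[0,0,0],"dr":[0.05,0,0]}
    - {"gripper":30,"delta_pos":[0,0,0],"dr":[0,0,0]}
    - {"gripper":30,"delta_pos":[0,0,0],"dr":[0,0,0]}
    - {"gripper":30,"delta_pos":[0,0,0],"dr":[0,0,0]}
    - {"gripper":30,"delta_pos":[0,0,0],"dr":[0,0,0]}

```text
t: 10.28
ee_pos: [615.1, 24.0, 90.5]
orientation: [1.284, 1.159, -1.282]
ft_force: [2.6, 5.1, 1.7]
width: 41.9
```

```bash
python3 -c "from h import *; q(3)"
```

```text
t10.43 rel 1.9888 clicks 4.748 tau6 -0.0545 minus detent,base -0.0045 -> N -0.6 F [2.5 5.5 0. ]
```

Request:
apply_moves:
  increments:
    - {"gripper":30,"delta_pos":[0,0,0],"dr":[0.05,0,0]}
    - {"gripper":30,"delta_pos":[0,0,0],"dr":[0,0,0]}
    - {"gripper":30,"delta_pos":[0,0,0],"dr":[0,0,0]}
    - {"gripper":30,"delta_pos":[0,0,0],"dr":[0,0,0]}
    - {"gripper":30,"delta_pos":[0,0,0],"dr":[0,0,0]}

```text
t: 10.85
ee_pos: [615.2, 24.1, 90.5]
orientation: [1.32, 1.133, -1.318]
ft_force: [4.2, 5.0, 0.4]
width: 41.6
```

```bash
python3 -c "from h import *; q(3)"
```

```text
t11.00 rel 2.0388 clicks 4.867 tau6 -0.0677 minus detent,base -0.0280 -> N -3.9 F [4.  5.  0.6]
```

Request:
apply_moves:
  increments:
    - {"gripper":30,"delta_pos":[0,0,0],"dr":[0.03,0,0]}
    - {"gripper":30,"delta_pos":[0,0,0],"dr":[0,0,0]}
    - {"gripper":30,"delta_pos":[0,0,0],"dr":[0,0,0]}
    - {"gripper":30,"delta_pos":[0,0,0],"dr":[0,0,0]}
    - {"gripper":30,"delta_pos":[0,0,0],"dr":[0,0,0]}

```text
t: 11.42
ee_pos: [615.2, 24.0, 90.5]
orientation: [1.342, 1.117, -1.34]
ft_force: [3.5, 4.2, -0.3]
width: 41.1
```

```bash
python3 -c "from h import *; q(3)"
```

```text
t11.57 rel 2.0687 clicks 4.938 tau6 -0.0202 minus detent,base 0.0049 -> N 0.7 F [4.9 4.5 0.4]
```

Request:
apply_moves:
  increments:
    - {"gripper":30,"delta_pos":[0,0,0],"dr":[0.03,0,0]}
    - {"gripper":30,"delta_pos":[0,0,0],"dr":[0,0,0]}
    - {"gripper":30,"delta_pos":[0,0,0],"dr":[0,0,0]}
    - {"gripper":30,"delta_pos":[0,0,0],"dr":[0,0,0]}
    - {"gripper":30,"delta_pos":[0,0,0],"dr":[0,0,0]}

```text
t: 11.98
ee_pos: [615.3, 24.0, 90.5]
orientation: [1.364, 1.101, -1.361]
ft_force: [4.5, 3.7, 0.5]
width: 41.5
```

```bash
python3 -c "from h import *; q(3)"
```

```text
t12.13 rel 2.0986 clicks 5.010 tau6 0.0166 minus detent,base 0.0241 -> N 3.4 F [3.3 4.5 0. ]
```

Request:
apply_moves:
  increments:
    - {"gripper":30,"delta_pos":[0,0,0],"dr":[0.04,0,0]}
    - {"gripper":30,"delta_pos":[0,0,0],"dr":[0,0,0]}
    - {"gripper":30,"delta_pos":[0,0,0],"dr":[0,0,0]}
    - {"gripper":30,"delta_pos":[0,0,0],"dr":[0,0,0]}
    - {"gripper":30,"delta_pos":[0,0,0],"dr":[0,0,0]}

```text
t: 12.55
ee_pos: [615.3, 24.0, 90.5]
orientation: [1.392, 1.079, -1.39]
ft_force: [4.3, 4.2, -0.2]
width: 41.4
```

```bash
python3 -c "from h import *; q(3)"
```

```text
t12.70 rel 2.1384 clicks 5.105 tau6 0.0712 minus detent,base 0.0567 -> N 7.9 F [4.1 3.2 0.2]
```

Once the blank was home, torque rose at the rate expected for detent plus spring contact. The dial is at 5.1 clicks from the start with about 8 N at the shoe. I'm backing off three clicks, to notch 2 from the start.

Request:
apply_moves:
  increments:
    - {"gripper":30,"delta_pos":[0,0,0],"dr":[-0.1,0,0]}
    - {"gripper":30,"delta_pos":[0,-0.03,0.01],"dr":[-0.1,0,0]}
    - {"gripper":30,"delta_pos":[0,-0.03,0.01],"dr":[-0.1,0,0]}
    - {"gripper":30,"delta_pos":[0,-0.03,0],"dr":[-0.1,0,0]}
    - {"gripper":30,"delta_pos":[0,0,0],"dr":[-0.1,0,0]}

```text
t: 13.12
ee_pos: [614.4, 24.0, 90.5]
orientation: [1.021, 1.317, -1.018]
ft_force: [3.1, 4.6, 0.6]
width: 41.5
```

Request:
apply_moves:
  increments:
    - {"gripper":30,"delta_pos":[0,0,0],"dr":[-0.1,0,0]}
    - {"gripper":30,"delta_pos":[0,0,0],"dr":[-0.1,0,0]}
    - {"gripper":30,"delta_pos":[0,0,0],"dr":[-0.1,0,0]}
    - {"gripper":30,"delta_pos":[0,0,0],"dr":[-0.1,0,0]}
    - {"gripper":30,"delta_pos":[0,0,0],"dr":[-0.1,0,0]}

```text
t: 13.53
ee_pos: [613.7, 23.7, 90.5]
orientation: [0.638, 1.475, -0.638]
ft_force: [1.0, 2.3, 2.2]
width: 41.6
```

```bash
python3 -c "from h import *; q(3);st()"
```

```text
t13.68 rel 1.1417 clicks 2.725 tau6 -0.5253 minus detent,base -0.4758 -> N -66.4 F [1.5 3.4 2.2]
t13.68 p [613.7  23.7  90.5] cw -0.7463 q6-q1 -0.7462 tau6 -0.5253 qv6 0.037 F [1.5 3.4 2.2] M [ 0.497 -0.372 -0.034] w41.5
```

Request:
apply_moves:
  increments:
    - {"gripper":30,"delta_pos":[0,0,0],"dr":[-0.1,0,0]}
    - {"gripper":30,"delta_pos":[0,0,0],"dr":[-0.1,0,0]}
    - {"gripper":30,"delta_pos":[0,0,0],"dr":[-0.1,0,0]}
    - {"gripper":30,"delta_pos":[0,0,0],"dr":[0,0,0]}
    - {"gripper":30,"delta_pos":[0,0,0],"dr":[0,0,0]}

```text
t: 14.1
ee_pos: [613.4, 23.3, 90.5]
orientation: [0.413, 1.531, -0.414]
ft_force: [-0.1, 0.1, 4.5]
width: 41.7
```

```bash
python3 -c "from h import *; q(4);st()"
```

```text
t14.30 rel 0.8421 clicks 2.010 tau6 0.0387 minus detent,base 0.0461 -> N 6.4 F [-0.1 -2.3  4.9]
t14.30 p [613.4  23.3  90.5] cw -1.0459 q6-q1 -1.0453 tau6 0.0387 qv6 -0.011 F [-0.1 -2.3  4.9] M [-0.402  0.005 -0.021] w41.8
```

Request:
apply_moves:
  increments:
    - {"gripper":55,"delta_pos":[0,0,0],"dr":[0,0,0]}
    - {"gripper":65,"delta_pos":[0,0,0],"dr":[0,0,0]}
    - {"gripper":75,"delta_pos":[0,0,0],"dr":[0,0,0]}
    - {"gripper":75,"delta_pos":[0,0,0],"dr":[0,0,0]}
    - {"gripper":75,"delta_pos":[0,0,0],"dr":[0,0,0]}

```text
t: 14.72
ee_pos: [613.2, 23.8, 90.1]
orientation: [0.41, 1.532, -0.41]
ft_force: [0.2, -0.1, 0.1]
width: 65.5
```

Request:
apply_moves:
  increments:
    - {"gripper":75,"delta_pos":[-1,0,0],"dr":[0,0,0]}
    - {"gripper":75,"delta_pos":[-3,0,0],"dr":[0,0,0]}
    - {"gripper":75,"delta_pos":[-3.5,0,0],"dr":[0,0,0]}
    - {"gripper":75,"delta_pos":[-3.5,0,0],"dr":[0,0,0]}
    - {"gripper":75,"delta_pos":[-2,0,0],"dr":[0,0,0]}

```text
t: 15.13
ee_pos: [614.8, 23.9, 224.9]
orientation: [0.411, 1.527, -0.408]
ft_force: [0.8, 0.3, 0.8]
width: 65.8
```

```bash
python3 - <<'E'
from h import *
st(2)
w=shot('wrist');save(w,'w3.png')
P=cloud(w); h=cv2.cvtColor(w['img'],cv2.COLOR_RGB2HSV).astype(int); H,S,V=h[...,0],h[...,1],h[...,2]
z=P[...,2]
k=(z>100)&(z<108)&(np.hypot(P[...,0]-614,P[...,1]-22)<24); print('dial',P[k].mean(0) if k.any() else None)
wl=k&(V>150)&(S<60); print('index px',wl.sum(), P[wl].mean(0) if wl.any() else None)
w0=np.load('w.npy',allow_pickle=True).item();P0=cloud(w0);h0=cv2.cvtColor(w0['img'],cv2.COLOR_RGB2HSV)
def ang(P,im):
    hh=cv2.cvtColor(im,cv2.COLOR_RGB2HSV); m=(P[...,2]>100)&(P[...,2]<108)&(np.hypot(P[...,0]-614.5,P[...,1]-22)<20)
    l=m&(hh[...,2]>150)&(hh[...,1]<80); c=P[m][:,:2].mean(0); v=P[l][:,:2].mean(0)-c; return l.sum(),c,-np.arctan2(v[1],v[0])
A=ang(P0,w0['img']);B=ang(P,w['img']);print(A,B,'turn cw clicks',((B[2]-A[2])%(2*np.pi))/.4189)
r=((H<6)|(H>174))&(S>180)&(z>80)&(z<135)&(np.hypot(P[...,0]-525,P[...,1]-75)<60)
print('ball',r.sum(),P[r].mean(0),P[r].max(0),P[r].min(0)) if r.any() else None
E
```

```text
t15.13 p [614.8  23.9 224.9] cw -1.0480 q6-q1 -1.0480 tau6 -0.0020 qv6 -0.001 F [0.8 0.3 0.8] M [-0.051 -0.007 -0.04 ] w65.8
t15.18 p [616.5  23.9 228.1] cw -1.0480 q6-q1 -1.0480 tau6 -0.0009 qv6 0.001 F [0.4 0.1 2.4] M [-0.005 -0.008 -0.041] w66.1
t15.23 p [616.   23.9 225.6] cw -1.0480 q6-q1 -1.0480 tau6 -0.0022 qv6 0.001 F [0.5 0.7 0. ] M [ 0.015  0.019 -0.008] w66.1
dial [613.50149749  22.29971687 103.49984745]
index px 119 [613.14775501  31.83035489 103.71291489]
(np.int64(85), array([614.05211766,  21.87333232]), np.float64(-2.445767752843611)) (np.int64(94), array([614.11124071,  22.19067026]), np.float64(-1.6085059738732737)) turn cw clicks 1.9987151562910894
ball 1264 [525.37993356  75.34060056 122.70294503] [537.44402535  87.79841937 128.25397548] [512.78070116  63.32192357 113.75957306]
```

View pics/w3.png

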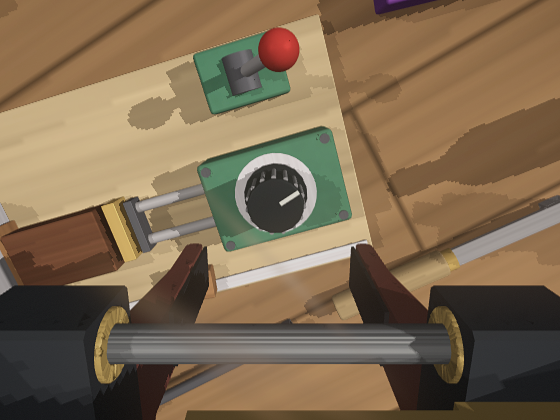

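The wrist view shows the dial index at (289,199), and its turn from the first view comes to +2.00 clicks, which is 5 forward and 3 back. The shoe at (122,230) is clear of the blank, and the red ball is at (279,50). Next is the lever, with the fingers closed and pushing from the ball's +y side.

Request:
apply_moves:
  increments:
    - {"gripper":40,"delta_pos":[0,0,0],"dr":[-0.1,0,0]}
    - {"gripper":20,"delta_pos":[0,0,0],"dr":[-0.1,0,0]}
    - {"gripper":0,"delta_pos":[0,0,0],"dr":[-0.08,0,0]}
    - {"gripper":0,"delta_pos":[0,1.6,-2.5],"dr":[0,0,0]}
    - {"gripper":0,"delta_pos":[0,1.6,-2.5],"dr":[0,0,0]}

```text
t: 15.7
ee_pos: [571.7, 66.4, 218.6]
orientation: [0.192, 1.565, -0.193]
ft_force: [-0.3, 1.2, -0.7]
width: 36.2
```

Request:
apply_moves:
  increments:
    - {"gripper":0,"delta_pos":[0,1.7,-2.5],"dr":[0,0,0]}
    - {"gripper":0,"delta_pos":[0,1.7,-2.6],"dr":[0,0,0]}
    - {"gripper":0,"delta_pos":[0,0,0],"dr":[0,0,0]}
    - {"gripper":0,"delta_pos":[0,0,0],"dr":[0,0,0]}
    - {"gripper":0,"delta_pos":[0,0,0],"dr":[0,0,0]}

```text
t: 16.12
ee_pos: [531.4, 111.9, 219.8]
orientation: [0.19, 1.563, -0.191]
ft_force: [-0.3, 0.1, 0.1]
width: 2.7
```

```bash
python3 -c "
from h import *
o,R=tool([533.5,112.2,121]); st()"
```

```text
tool axes [[-0.001, 0.24, 0.971], [-0.0, 0.971, -0.24], [-1.0, -0.001, -0.001]]
delta cm [9.877 0.084 0.206]
t16.12 p [531.4 111.9 219.8] cw -1.3286 q6-q1 -1.3284 tau6 0.0151 qv6 0.001 F [-0.3  0.1  0.1] M [0.018 0.002 0.013] w2.7
```

Descending, then pushing along tool −y. The ball moves about 66 mm and the finger about 76 mm.

Request:
apply_moves:
  increments:
    - {"gripper":0,"delta_pos":[3,0.1,0.2],"dr":[0,0,0]}
    - {"gripper":0,"delta_pos":[3,0,0],"dr":[0,0,0]}
    - {"gripper":0,"delta_pos":[2.5,0,0],"dr":[0,0,0]}
    - {"gripper":0,"delta_pos":[1.4,0,0],"dr":[0,0,0]}
    - {"gripper":0,"delta_pos":[0,0,0],"dr":[0,0,0]}

```text
t: 16.53
ee_pos: [532.1, 111.1, 117.8]
orientation: [0.19, 1.568, -0.193]
ft_force: [-0.6, -0.4, -0.1]
width: 0.4
```

Request:
apply_moves:
  increments:
    - {"gripper":0,"delta_pos":[0,-0.7,0],"dr":[0,0,0]}
    - {"gripper":0,"delta_pos":[0,-0.7,0],"dr":[0,0,0]}
    - {"gripper":0,"delta_pos":[0,-0.7,0],"dr":[0,0,0]}
    - {"gripper":0,"delta_pos":[0,-0.7,0],"dr":[0,0,0]}
    - {"gripper":0,"delta_pos":[0,-0.7,0],"dr":[0,0,0]}

```text
t: 16.95
ee_pos: [525.6, 77.8, 122.5]
orientation: [0.191, 1.56, -0.19]
ft_force: [1.2, 1.3, -0.1]
width: 0.5
```

Request:
apply_moves:
  increments:
    - {"gripper":0,"delta_pos":[0,-0.7,0],"dr":[0,0,0]}
    - {"gripper":0,"delta_pos":[0,-0.7,0],"dr":[0,0,0]}
    - {"gripper":0,"delta_pos":[0,-0.7,0],"dr":[0,0,0]}
    - {"gripper":0,"delta_pos":[0,-0.7,0],"dr":[0,0,0]}
    - {"gripper":0,"delta_pos":[0,0,0],"dr":[0,0,0]}

```text
t: 17.37
ee_pos: [517.7, 50.2, 121.2]
orientation: [0.191, 1.563, -0.192]
ft_force: [0.3, -0.3, -0.3]
width: 0.8
```

```bash
cat >> h.py <<'E'
def ball(n='top'):
    d=shot(n); P=cloud(d); h=cv2.cvtColor(d['img'],cv2.COLOR_RGB2HSV).astype(int)
    r=((h[...,0]<6)|(h[...,0]>174))&(h[...,1]>180)&(P[...,2]>90)&(P[...,2]<140)&(np.hypot(P[...,0]-517,P[...,1]-46)<70)
    c=(P[r].max(0)+P[r].min(0))/2; v=c-np.array([517.1,46.2,0]); print(n,'ball',r.sum(),c.round(1),'jig y off %.1f x off %.1f'%(v@ey,v@ex),'zmax',P[r].max(0)[2]); return d
E
python3 -c "
from h import *
st(); ball();ball('scene')"
```

```text
t17.37 p [517.7  50.2 121.2] cw -1.3272 q6-q1 -1.3269 tau6 -0.1785 qv6 0.023 F [ 0.3 -0.3 -0.3] M [-0.012  0.005  0.03 ] w0.8Traceback (most recent call last):
  File "<string>", line 3, in <module>
    st(); ball();ball('scene')
          ~~~~^^
  File "h.py", line 39, in ball
    c=(P[r].max(0)+P[r].min(0))/2; v=c-np.array([517.1,46.2,0]); print(n,'ball',r.sum(),c.round(1),'jig y off %.1f x off %.1f'%(v@ey,v@ex),'zmax',P[r].max(0)[2]); return d
       ~~~~~~~~^^^
    return umr_maximum(a, axis, None, out, keepdims, initial, where)
ValueError: zero-size array to reduction operation maximum which has no identity
```

Finger now at about d = +4. It's occluded from above, so I'll take 1 more cm and check in the scene view.

Request:
apply_moves:
  increments:
    - {"gripper":0,"delta_pos":[0,-0.5,0],"dr":[0,0,0]}
    - {"gripper":0,"delta_pos":[0,-0.4,0],"dr":[0,0,0]}
    - {"gripper":0,"delta_pos":[0,0,0],"dr":[0,0,0]}
    - {"gripper":0,"delta_pos":[0,0,0],"dr":[0,0,0]}
    - {"gripper":0,"delta_pos":[0,0,0],"dr":[0,0,0]}

```text
t: 17.83
ee_pos: [516.2, 42.7, 121.3]
orientation: [0.191, 1.562, -0.191]
ft_force: [-0.6, -0.9, 0.6]
width: 0.3
```

```bash
python3 -c "
from h import *
st(); ball('scene')"
```

```text
t17.83 p [516.2  42.7 121.3] cw -1.3281 q6-q1 -1.3280 tau6 -0.0041 qv6 -0.001 F [-0.6 -0.9  0.6] M [0.034 0.045 0.029] w0.3
scene ball 66 [517.7  21.  120.4] jig y off -24.3 x off 6.7 zmax 130.13431355807273
```

Request:
apply_moves:
  increments:
    - {"gripper":0,"delta_pos":[0,-0.5,0],"dr":[0,0,0]}
    - {"gripper":0,"delta_pos":[0,-0.5,0],"dr":[0,0,0]}
    - {"gripper":0,"delta_pos":[0,0,0],"dr":[0,0,0]}
    - {"gripper":0,"delta_pos":[0,0,0],"dr":[0,0,0]}
    - {"gripper":0,"delta_pos":[0,0,0],"dr":[0,0,0]}

```text
t: 18.3
ee_pos: [513.8, 32.8, 121.4]
orientation: [0.191, 1.562, -0.191]
ft_force: [-1.0, -0.8, -0.5]
width: 0.6
```

```bash
python3 -c "
from h import *
st(); ball('scene')"
```

```text
t18.30 p [513.8  32.8 121.4] cw -1.3277 q6-q1 -1.3276 tau6 -0.0056 qv6 0.000 F [-1.  -0.8 -0.5] M [-0.023  0.024 -0.055] w0.6
scene ball 70 [514.2  11.2 114.6] jig y off -34.7 x off 5.6 zmax 125.77678427245026
```

Request:
apply_moves:
  increments:
    - {"gripper":0,"delta_pos":[0,1.5,0],"dr":[0,0,0]}
    - {"gripper":0,"delta_pos":[0,2,0],"dr":[0,0,0]}
    - {"gripper":0,"delta_pos":[-3,0,0],"dr":[0,0,0]}
    - {"gripper":0,"delta_pos":[-3.5,1,0],"dr":[0,0,0]}
    - {"gripper":0,"delta_pos":[-3.5,1,0],"dr":[0,0,0]}

```text
t: 18.77
ee_pos: [526.2, 86.7, 221.8]
orientation: [0.19, 1.565, -0.191]
ft_force: [1.5, 0.7, -0.8]
width: 0.2
```

Request:
apply_moves:
  increments:
    - {"gripper":0,"delta_pos":[-2,3,0],"dr":[0,0,0]}
    - {"gripper":0,"delta_pos":[0,3,-1],"dr":[0,0,0]}
    - {"gripper":0,"delta_pos":[0,3,-1],"dr":[0,0,0]}
    - {"gripper":0,"delta_pos":[0,0,0],"dr":[0,0,0]}
    - {"gripper":0,"delta_pos":[0,0,0],"dr":[0,0,0]}

```text
t: 19.18
ee_pos: [528.8, 179.7, 241.3]
orientation: [0.188, 1.563, -0.188]
ft_force: [0.4, -1.1, -0.5]
width: 0.2
```

```bash
python3 - <<'E'
from h import *
st(); a=ball('top'); b=ball('scene'); save(b,'s4.png',(130,160,420,345),2.7)
for n,d in(('top',a),('scene',b)):
    P=cloud(d); h=cv2.cvtColor(d['img'],cv2.COLOR_RGB2HSV).astype(int); H,S,V=h[...,0],h[...,1],h[...,2]
    g=np.stack([(P-O)@ex,(P-O)@ey,P[...,2]],-1); ok=(d['range_z']>0)&(abs(g[...,0])<45)
    for nm,m in(('shoe',ok&(g[...,1]>-60)&(g[...,1]<0)&(abs(g[...,2]-44)<2.5)&(S>90)&(H>15)&(H<35)),('blank',ok&(g[...,1]>-170)&(g[...,1]<-25)&(abs(g[...,2]-48)<2)&(H<15)&(V<130))):
        if m.sum()>3: print(n,nm,m.sum(),np.percentile(g[m][:,1],[0,2,10,90,98,100]).round(1))
E
```

```text
t19.18 p [528.8 179.7 241.3] cw -1.3310 q6-q1 -1.3309 tau6 0.1730 qv6 -0.012 F [ 0.4 -1.1 -0.5] M [-0.003  0.003  0.034] w0.2
top ball 20 [505.2   8.2 121.1] jig y off -39.8 x off -2.4 zmax 126.33622167884532
scene ball 73 [514.2  12.4 114.9] jig y off -33.5 x off 5.3 zmax 124.01116726282308
top shoe 32 [-43.4 -43.2 -42.4 -33.  -31.8 -31.6]
top blank 244 [-142.4 -141.  -134.   -61.2  -54.6  -52.7]
scene shoe 51 [-40.7 -39.9 -39.4 -28.2 -27.  -21.1]
scene blank 506 [-138.3 -135.6 -128.6  -57.8  -50.2  -48.1]
```

View pics/s4.png

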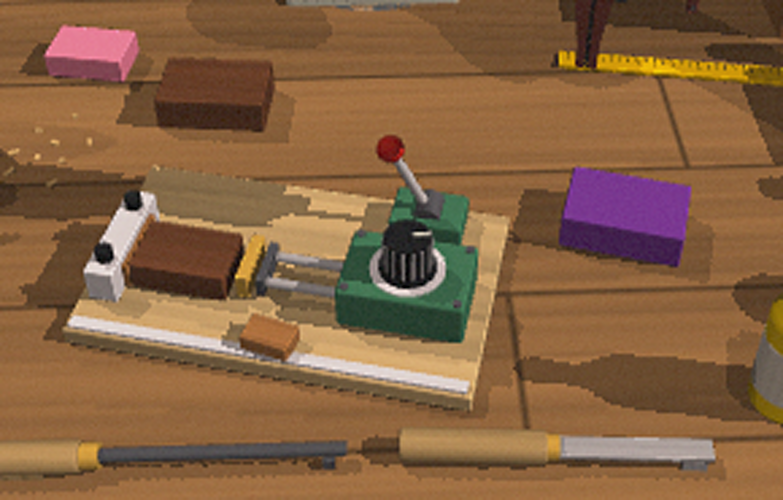

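The scene view shows the lever leaning to the fence with its ball at (390,149), the blank at (187,258) against the pad, the shoe at (250,265) clear of it, and the offcut (270,337) and other things undisturbed.

```bash
python3 -c "
from workcell import ctrl
print(ctrl.close_job())"
```

```text
the job is handed in; nothing more can be done
None
```

The job is done and handed in at about 19 s on the robot's clock; handing in gave no verdict.

- **Pressing the blank home:** I turned the dial clockwise 5.1 clicks from its start. The torque on the last joint then rose as expected for the shoe pressing the blank on the pad. I estimate about 8 N at the shoe, likely somewhere between 6 and 12 N, against the 4 to 20 N allowed.
- **Backing off:** I turned the dial back three clicks and let go. The index line then showed a net turn of 2.00 clicks from the start, which is five forward and three back. Both cameras put the shoe at roughly 8 to 11 mm clear of the blank (9 mm expected), and the blank stayed at the pad.
- **Locking:** I pushed the red lever across with the fingers closed. Its ball ended 33 to 40 mm on the fence side of the pivot depending on the camera, about 0.95 on the lock scale against the 0.8 needed. The robot then moved clear and touches nothing.
- **Readings that disagreed:**
  - The torque readings strayed by up to about 4 N around my simple detent model. I judged contact from the rate of rise, not the absolute value.
  - The dial was gripped about 1.8 mm off centre, which gave up to 9 N of sideways force while turning.
  - The two cameras differ by 2 to 4 mm in absolute position.

The things on the bench that show in the last picture look undisturbed; the plane, mallet and part of the glue bottle lie outside it and I did not check them again.

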